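# Load and tilt a laser-marking jig

## Robot

A 7-joint arm with a two-finger parallel gripper is mounted at the origin on the work surface. World frame = base frame: x ahead of the robot, y to its left, z up, the work surface at z = 0. Lengths are in m, angles in rad, forces in N, time in s.
With the tool pointing down it reaches from about 0.425 to 1.025 m from the base axis. Payload 3.6 kg.
Tool frame: the origin (TCP) lies midway between the tips of the shut fingers; the grasp point (between the pads) lies 19 mm behind it; z points along the fingers, y is the direction in which the jaws open and shut (so a half turn about z gives the same grasp; the last joint's range is limited). The gripper opens to 85 mm and grips with 20 to 120 N. Pads are 22 mm wide; open, the fingers measure 114 mm over their backs; the gripper's body (76 mm by 85 mm) begins 54 mm behind the grasp point. The pads swing forward as they close: fully open they stand 13 mm farther back than shut.
Start: joints at [-1.395, 0.591, 0.048, 1.609, -0.033, 0.943, -0.034], TCP at [0.193, 0.699, 0.231] pointing down, gripper open.
Joint ranges: [-2.69, 2.69], [-0.47, 2.24], [-1.27, 1.36], [0.19, 2.51], [-1.53, 4.68], [0.08, 2.07], [-3.09, 3.09]. Speed limits (rad/s): [2.57, 2.57, 3.14, 3.14, 3.14, 3.14, 3.14].

## Interface

Orientations are given as a 3x3 rotation matrix whose columns are the frame's x, y, z axes.
In Python, from cell import monitor, cams, workorder gives the robot as it stands.
- The arm moves only by the tool jog_arm, never from a script. Its argument "targets" is text: rows parted by semicolons, each of 7 numbers parted by spaces: the finger opening in m, from 0 to 0.0854, then the shift along the tool's x, y, z in m, then the turn, a rotation vector about the tool's x, y, z in rad. In form: hand x y z ax ay az; .... A call has exactly 5 rows; each row shifts and turns the commanded pose from where the row before left it, along the tool's axes as they then stand; what a row does not reach is not made up. A row lasts 1/12 s, in which the tool goes at most 41.7 mm and 7.16 degrees, less where a joint would pass 70% of its speed; a pose out of reach is approached as far as the arm can. A call with a gripper value outside its range is refused whole. The fingers move at their own pace and stop on an object; "squeeze" is the grip in N (left out, the last holds). Time passes only in rows, so rows that do not move let the fingers close, or fill a call up. It gives the time, the measured TCP pose, the force and the opening at its end, in the units of the state.
- monitor.observe(): the state, without advancing time (a new reading comes with each control period).
- cams.snapshot(name): name is "side" or "top" or "wrist"; returns a dict with "img" (384x512x3 uint8, red, green, blue), "range_z" (384x512 float32, m along the optical axis (not along the pixel's ray), 0 where there is no reading), "K" (3x3 intrinsics, pixels), "k1" (the pictures are not rectified: a ray, as slopes to the right and down, at radius r is drawn at 1 + k1 r^2 times it, then the intrinsics apply), "T" (4x4, takes a point from camera to world coordinates); the wrist camera has in their place "mount" (4x4, takes a point from camera to tool coordinates, whose origin is the TCP and whose axes are the flange's). Camera axes: x right, y up, looking along -z (the intrinsics and any distortion apply to the point x, -y, -z); pixel columns grow to the right and rows downward; lengths in m; the calibration is good to about 2 mm. A picture is of the moment at which its call begins: read the wrist's pose just before it.
- workorder.job_done(): hands the job in, once; it reports no verdict.
The state is a dict: "time_s": time; "joints": joint angles; "joint_velocities": joint speeds; "tau": joint torques, N m; "tcp_pos": TCP position; "ee_rot": TCP orientation; "wrist_force": force on the tool from outside, world axes, zero at the start; "moment": the same for the moment, N m; "opening": opening from 0.0 (shut) to 1.0 (fully open).
Only numpy, scipy, OpenCV 4.12 (cv2) and the standard library are available. Lean on these libraries where they do the work, as an engineer would, in place of code of your own. Each camera call takes 0.05 s, during which the arm holds its last target. There are 200 camera calls.

## Task

Swing the black-knobbed lever of the tilting jig back until its nest is fully level, then take the brass block from the pallet and set it down (do not drop it) flat in the nest. With the block in place, swing the lever forward until it lines up with the red pointer, and leave it there; do not shift the red pointer or disturb the blue and silver blocks.

Things in the scene. Friction and masses are not known exactly. Their poses are not given: they have to be found in the camera images.
- jig_axis (a point): Middle of the jig's tilt axis, 70 mm above the table, midway between the two aluminium cheeks; it does not tilt. Its y axis is the tilt axis and points from the nest towards the lever side, x is level and points away from the robot, z up. The jig (dark base plate 150 x 200 mm, bolted down, cheeks to 82 mm high) stands at a different place and yaw each time.
- cradle (a joint): Tilt of nest and lever, which are one rigid piece turning about jig_axis's y axis: 0 = nest level, against the rear stop (lever leaning 0.5 rad back, towards the robot); grows as the lever swings forward (+x of jig_axis) and the nest's far edge goes down; front stop at 0.85 rad. It stays where it is left (friction 0.5 N m, about 3.6 N at the knob).
- lever_knob (a point): Centre of the lever's black ball knob, 30 mm across, on a 10 mm steel rod, 140 mm from the tilt axis and 110 mm to the +y side of jig_axis. In the frame of jig_axis it is at x = 0.14 sin(q - 0.5), y = 0.11, z = 0.14 cos(q - 0.5), with q the joint cradle. Its axes tilt with the nest (z = normal of the nest floor).
- nest (a point): Centre of the nest's steel floor, 5 mm above the tilt axis when level (75 mm above the table); z is the floor's normal, y along the tilt axis, tilting with the nest. The nest is a shallow pocket 53 mm (x) by 78 mm (y) with black walls 8 mm high and 6 mm thick: 4 mm of play round the block.
- pointer (a joint): Angle of the red pointer on the same scale as joint cradle: the lever lines up with it when the two joints are equal. Between 0.3 and 0.7 rad. It is held only by light friction.
- pointer_tip (a point): Tip of the red pointer (red bar with a wide head beside the lever, in front of a white dial with ticks), 103 mm from the tilt axis, 25 mm nearer to the nest than the lever rod. Axes turn with the pointer as lever_knob's do with the lever.
- brass_block: Loose brass-yellow block, 45 (x) by 70 (y) by 34 mm (z), about 0.28 kg; origin at the centre of its underside. It lies flat on the pallet, a dark brown board 15 mm thick. Either way round in the nest is right, its long side along the nest's long side.
- blue_block: Loose blue block of the same size on the pallet; origin at the centre of its underside. Leave alone.
- silver_block: Loose silver aluminium block of the same size on the pallet; origin at the centre of its underside. Leave alone.
Not all that is in view belongs to the job. What is shaped like the brass_block but green or turquoise is not meant.

How it is judged:
On the way, in this order (a step that is already met when the one before it is completed fails the run):
1. the empty nest is brought level with the lever (tilt under 0.04 rad) (value of joint cradle below 0.04 rad and distance between brass_block and nest above 0.06 m), for 0.1 s.
2. the brass block lies in the level nest, let go (x of brass_block in the frame of nest between -0.009 and 0.009 m and y of brass_block in the frame of nest between -0.009 and 0.009 m and z of brass_block in the frame of nest between -0.005 and 0.005 m and angle between the y axis of brass_block and the y axis of nest, either way round below 0.17 rad and angle between the z axis of brass_block and the z axis of nest, either way round below 0.08 rad and value of joint cradle below 0.06 rad and contact force between the fingers and brass_block below 0.1 N), for 0.2 s.
At the end, for the whole second after the job is handed in: The brass block lies flat inside the nest (within 9 mm of its centre, 5 mm of its floor, turned less than 0.17 rad from it), the lever stands within 0.05 rad (3 degrees) of the red pointer, and both are at rest (x of brass_block in the frame of nest between -0.009 and 0.009 m and y of brass_block in the frame of nest between -0.009 and 0.009 m and z of brass_block in the frame of nest between -0.005 and 0.005 m and angle between the y axis of brass_block and the y axis of nest, either way round below 0.17 rad and angle between the z axis of brass_block and the z axis of nest, either way round below 0.08 rad and angle between the z axis of lever_knob and the z axis of pointer_tip, either way round below 0.05 rad and linear speed of brass_block below 0.02 m/s and velocity of joint cradle between -0.02 and 0.02 rad/s); the robot touches nothing.
It fails at once if the red pointer is shifted by more than 6 mm at its tip (distance of pointer_tip from where it was at the start of the episode above 0.006 m).
It fails at once if the blue or silver block is moved by more than 30 mm (distance of any of blue_block, silver_block from where it was at the start of the episode above 0.03 m).
It fails at once if the brass block is dropped (moving faster than 0.6 m/s while no finger touches it) (linear speed of brass_block above 0.6 m/s and contact force between the fingers and brass_block below 0.05 N).
It also fails if it takes over 61 s, if anything falls off the work surface, if the arm or the gripper's body presses on something with over 40 N, if the wrist force passes 120 N, or if a joint passes its speed limit or range.

## Working session

There is one attempt and no reset: what is moved stays moved. The work goes in short steps, Python scripts to look and compute and a tool call to move; the robot and the scene stay as the last step left them, time stands still between calls to the robot, and variables do not carry over. Pictures are saved under pics/ and viewed, about 8 in all and at most 12, crops included, and the job is handed in when it is done.

Besides the shell and the picture viewer there is one more tool, called after "Call:" in YAML: its name, and indented under it one key for each argument. jog_arm: Moves the arm, as the interface text tells. Its arguments: {"type":"object","properties":{"targets":{"type":"string"},"squeeze":{"type":"number"}},"required":["targets"]}

```bash
ls; mkdir -p pics; cat > h.py <<'E'
import numpy as np, cv2
from cell import monitor, cams, workorder
def snap(n):
    st=monitor.observe(); s=cams.snapshot(n)
    if 'T' not in s:
        W=np.eye(4); W[:3,:3]=np.array(st['ee_rot']); W[:3,3]=st['tcp_pos']; s['T']=W@np.array(s['mount'])
    return s
def cloud(s):
    H,W=s['range_z'].shape; K=s['K']
    u,v=np.meshgrid(np.arange(W),np.arange(H))
    p=cv2.undistortPoints(np.stack([u,v],-1).reshape(-1,1,2).astype(float),K,np.array([s['k1'],0,0,0.])).reshape(H,W,2)
    z=s['range_z']; P=np.stack([p[...,0]*z,-p[...,1]*z,-z,np.ones_like(z)],-1)
    return (P@np.array(s['T']).T)[...,:3]
def proj(s,X):
    T=np.linalg.inv(s['T']); c=(np.c_[np.atleast_2d(X),np.ones(len(np.atleast_2d(X)))]@T.T)[:,:3]
    x=c[:,0]/-c[:,2]; y=-c[:,1]/-c[:,2]; f=1+s['k1']*(x*x+y*y); K=s['K']
    return np.c_[K[0,0]*x*f+K[0,2],K[1,1]*y*f+K[1,2]]
def save(img,n): cv2.imwrite('pics/'+n+'.png',cv2.cvtColor(img,cv2.COLOR_RGB2BGR))
E
python3 - <<'E'
from h import *
st=monitor.observe(); print({k:np.round(v,3) for k,v in st.items()})
a=snap('top');b=snap('side')
np.savez('s0.npz',ti=a['img'],tc=cloud(a),si=b['img'],sc=cloud(b))
for s in(a,b): print(np.round(s['T'],3),s['K'],s['k1'])
save(cv2.resize(a['img'],(800,600)),'top0'); save(cv2.resize(b['img'],(800,600)),'side0')
E
```

```text
pics
{'time_s': np.float64(0.0), 'joints': array([-1.396,  0.592,  0.048,  1.61 , -0.033,  0.943, -0.034]), 'joint_velocities': array([-0.   ,  0.001,  0.001,  0.   , -0.002, -0.003,  0.   ]), 'tau': array([ 0.0000e+00, -5.4870e+01,  1.5470e+00, -1.9813e+01,  9.0000e-03,
        9.0000e-03, -0.0000e+00]), 'tcp_pos': array([0.192, 0.698, 0.23 ]), 'ee_rot': array([[-0.964,  0.265, -0.   ],
       [ 0.265,  0.964, -0.002],
       [-0.   , -0.002, -1.   ]]), 'wrist_force': array([ 0.043, -0.93 , -0.482]), 'moment': array([-0.007,  0.014,  0.019]), 'opening': np.float64(0.999)}
[[ 0.013  0.998 -0.054  0.386]
 [-1.     0.013 -0.014 -0.07 ]
 [-0.013  0.054  0.998  1.203]
 [ 0.     0.     0.     1.   ]] [[430.32964479   0.         259.40100395]
 [  0.         430.32964479 197.60105775]
 [  0.           0.           1.        ]] -0.11729127657762255
[[ 0.992  0.099 -0.073  0.367]
 [-0.121  0.706 -0.698 -0.847]
 [-0.018  0.701  0.713  0.936]
 [ 0.     0.     0.     1.   ]] [[465.40252121   0.         257.16698371]
 [  0.         465.40252121 190.94777223]
 [  0.           0.           1.        ]] -0.19512332918397154
```

View pics/top0.png

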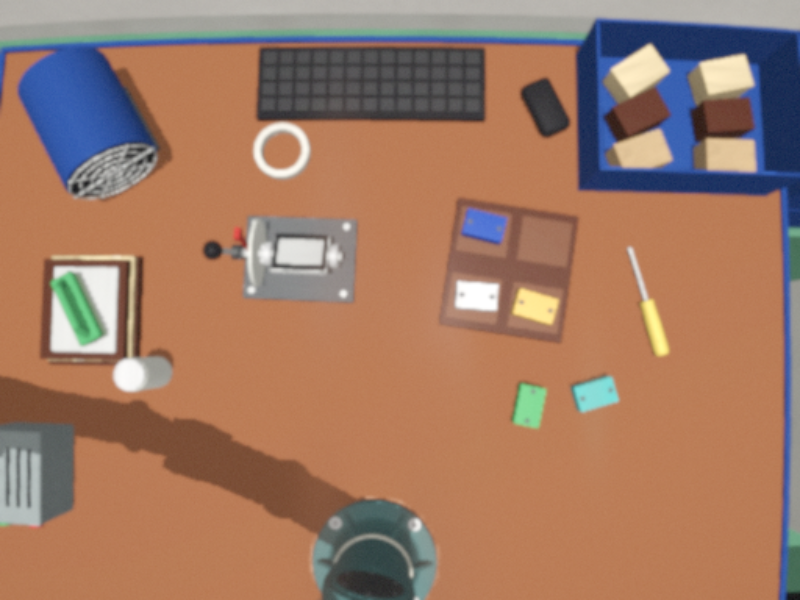

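View pics/side0.png

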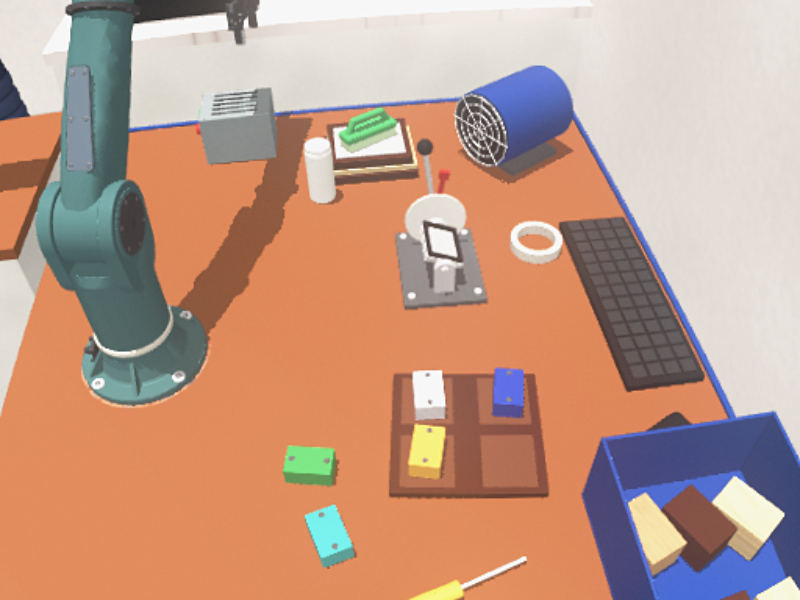

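The top view shows the jig at about (300,258), with its knob at (213,250) and the red pointer at (238,235). On the pallet are blue (484,226), silver (477,296) and brass (536,306). The green (530,405), turquoise (596,393) and yellow screwdriver (653,325) lie off the pallet, so only the yellow block at (536,306) is brass. I'll measure these and enlarge.

```bash
python3 - <<'E'
from h import *
d=np.load('s0.npz'); ti,tc,si,sc=d['ti'],d['tc'],d['si'],d['sc']
def rect(P,n):
    (c,(w,h),a)=cv2.minAreaRect((P[:,:2]*1000).astype(np.float32)); bx=cv2.boxPoints((c,(w,h),a))
    i=np.array([np.linalg.norm(bx[0]-bx[1]),np.linalg.norm(bx[1]-bx[2])]); e=(bx[0]-bx[1]) if i[0]>i[1] else (bx[1]-bx[2])
    yaw=np.degrees(np.arctan2(e[1],e[0])); print(n,len(P),'c',np.round(c,1),'size',np.round(i,1),'long axis deg',round(yaw%180,1),'z med',np.median(P[:,2]).round(4), 'medxy',np.round(np.median(P[:,:2],0),4))
def comp(m,seed):
    n,l=cv2.connectedComponents(m.astype(np.uint8)); return l==l[seed[1],seed[0]]
def pix(x,y): return int(x*.64),int(y*.64)
for nm,im,cl,seeds in (('top',ti,tc,dict(brass=(522,303),blue=(484,218),silver=(477,288))),('side',si,sc,dict(brass=(428,448),silver=(428,385),blue=(508,385)))):
    for k,s in seeds.items():
        x,y=pix(*s); z=cl[y,x,2]
        m=(np.abs(cl[...,2]-.049)<.006)&(np.abs(im.astype(int)-im[y,x].astype(int)).sum(-1)<150)
        c=comp(m,(x,y)); rect(cl[c],nm+' '+k+f' z{z:.4f}')
x,y=pix(300,288); m=(np.abs(tc[...,2]-tc[y,x,2])<.006)&(ti.std(-1)<14); rect(tc[comp(m,(x,y))],f'plate z{tc[y,x,2]:.4f}')
for n,p in dict(knob=(212,250),tip=(238,233),nest=(300,252)).items():
    x,y=pix(*p); print('top',n,tc[y,x].round(4))
for n,p in dict(knob=(425,146),tip=(444,174),nest=(441,241)).items():
    x,y=pix(*p); print('side',n,sc[y,x].round(4))
def crop(im,c,r):
    x,y=pix(*c); return cv2.resize(im[y-r:y+r,x-r:x+r],(390,390),interpolation=cv2.INTER_CUBIC)
save(np.vstack([np.hstack([crop(ti,(280,255),55),crop(si,(440,220),70)])]+[]),'jig'); 
save(crop(ti,(515,290),60),'brass')
E
```

```text
top brass z0.0496 424 c [ 457.1 -276.8] size [45.2 68.9] long axis deg 73.9 z med 0.0497 medxy [ 0.4564 -0.2763]
top blue z0.0459 429 c [ 597.6 -188.4] size [45.8 70.1] long axis deg 76.8 z med 0.0499 medxy [ 0.5967 -0.1884]
top silver z0.0500 425 c [ 474.  -175.6] size [45.2 70.1] long axis deg 86.4 z med 0.0499 medxy [ 0.4736 -0.1756]
side brass z0.0486 500 c [ 457.  -275.1] size [43.3 72.2] long axis deg 74.4 z med 0.0472 medxy [ 0.4566 -0.2775]
side silver z0.0497 441 c [ 474.8 -174.2] size [44.7 73.6] long axis deg 86.6 z med 0.0479 medxy [ 0.4743 -0.1765]
side blue z0.0471 442 c [ 596.5 -186.7] size [44.3 74.9] long axis deg 77.5 z med 0.0476 medxy [ 0.5961 -0.1891]
plate z0.0128 2110 c [539.4 138.6] size [147.6 198.1] long axis deg 88.4 z med 0.0128 medxy [0.5109 0.1208]
top knob [0.5231 0.2341 0.2248]
top tip [0.5575 0.2084 0.1742]
top nest [0.5424 0.1263 0.0749]
side knob [0.5267 0.2262 0.2182]
side tip [0.5579 0.206  0.1684]
side nest [0.5424 0.1342 0.0723]
```

View pics/jig.png

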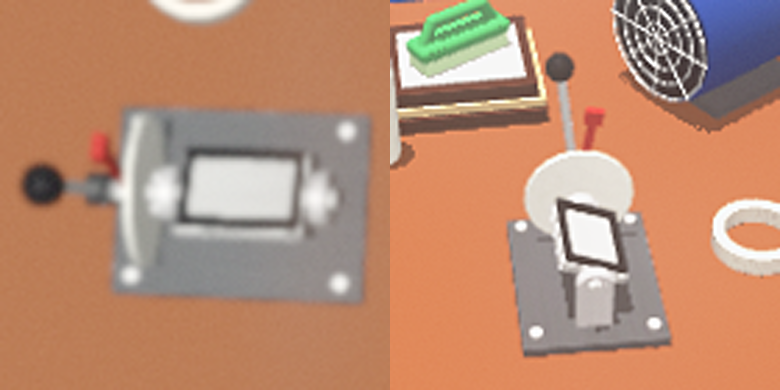

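View pics/brass.png

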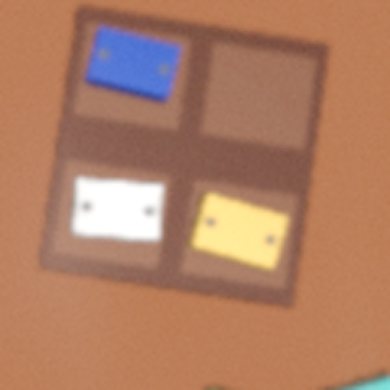

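The crops confirm the brass block: it is the yellow one at bottom right of the pallet. They also show the nest tilted forward, the lever behind the red pointer, and the jig off the plate's centre in y. I'll fit the nest plane, knob sphere and pointer.

```bash
python3 - <<'E'
from h import *
from scipy.optimize import least_squares
d=np.load('s0.npz'); ti,tc,si,sc=d['ti'],d['tc'],d['si'],d['sc']
for nm,im,cl in(('top',ti,tc),('side',si,sc)):
    f=im.astype(int)
    # nest floor: bright component
    seed=(192,162) if nm=='top' else (282,154)
    m=(f.min(-1)>190)&(np.abs(cl[...,2]-.073)<.03)&(np.abs(cl[...,1]-.127)<.06)
    n,l=cv2.connectedComponents(m.astype(np.uint8)); P=cl[l==l[seed[1],seed[0]]]
    c=P.mean(0); u,s,v=np.linalg.svd(P-c); nn=v[2]*np.sign(v[2,2])
    q=(P-c)@v.T
    print(nm,'nest',len(P),c.round(4),'normal',nn.round(3),'tilt',np.hypot(*nn[:2]).round(3),'ext',np.ptp(q,axis=0).round(4),'long',v[0].round(3), 'bbox mid', (P.min(0)/2+P.max(0)/2).round(4))
    k=(f.max(-1)<70)&(cl[...,2]>.185)&(cl[...,2]<.24)&(np.abs(cl[...,1]-.234)<.03)&(np.abs(cl[...,0]-.525)<.03); P=cl[k]
    r=least_squares(lambda c:np.linalg.norm(P-c,axis=1)-.015,P.mean(0)-[0,0,.008],loss='soft_l1',f_scale=.002)
    print(nm,'knob',len(P),r.x.round(4),r.cost)
    red=(f[...,0]>130)&(f[...,1]<70)&(f[...,2]<70)&(cl[...,2]>.1)&(cl[...,2]<.2)&(np.abs(cl[...,1]-.2)<.04)&(np.abs(cl[...,0]-.55)<.06); P=cl[red]
    print(nm,'red',len(P)); 
    for a,b in((.1,.13),(.13,.15),(.15,.165),(.165,.19)):
        S=P[(P[:,2]>a)&(P[:,2]<b)]; 
        if len(S): print(len(S),S.mean(0).round(4),S.min(0).round(4),S.max(0).round(4))
E
```

```text
top nest 425 [0.5436 0.1275 0.0748] normal [ 0.383 -0.017  0.923] tilt 0.384 ext [0.0754 0.0487 0.0112] long [-0.045 -0.999  0.   ] bbox mid [0.5439 0.1277 0.0754]
top knob 69 [0.5272 0.2384 0.2102] 7.656758031907261e-05
top red 17
2 [0.5469 0.2116 0.1212] [0.5464 0.2103 0.1163] [0.5475 0.2128 0.1262]
7 [0.5511 0.2096 0.1382] [0.5489 0.2083 0.1332] [0.5548 0.2118 0.145 ]
3 [0.5523 0.2077 0.1601] [0.5499 0.2069 0.16  ] [0.5548 0.2094 0.1602]
5 [0.5531 0.2062 0.1707] [0.5489 0.2052 0.1662] [0.5574 0.2069 0.1746]
side nest 244 [0.5439 0.1322 0.0729] normal [0.431 0.058 0.901] tilt 0.435 ext [0.0893 0.0588 0.0124] long [ 0.137  0.982 -0.128] bbox mid [0.5438 0.1278 0.0764]<stdin>:14: RuntimeWarning: Mean of empty slice.
  ret = um.true_divide(
Traceback (most recent call last):
ValueError: Initial guess is outside of provided bounds
```

```bash
cat > plan.py <<'E'
# plan.py hand x y z az n : rows to bring TCP to x y z, tool down, tool y at azimuth az (rad)
import sys; from h import *
from scipy.spatial.transform import Rotation as R
hand,x,y,z,az,n=map(float,sys.argv[1:]); n=int(n)
st=monitor.observe(); p=np.array(st['tcp_pos']); M=np.array(st['ee_rot'])
c,s=np.cos(az),np.sin(az); G=np.array([[s,c,0],[-c,s,0],[0,0,-1.]])
w=R.from_matrix(M.T@G).as_rotvec(); d=(np.array([x,y,z])-p)/n; st_=R.from_rotvec(w/n).as_matrix()
rows=[]
for i in range(n):
    rows.append(f"{hand:g} "+' '.join(f'{v:.4f}' for v in M.T@d)+' '+' '.join(f'{v:.4f}' for v in w/n)); M=M@st_
print('step mm',np.linalg.norm(d)*1e3,'deg',np.degrees(np.linalg.norm(w))/n)
for i in range(0,n,5): print('; '.join(rows[i:i+5]))
E
python3 plan.py .06 .527 .238 .265 -.03 15
```

```text
Traceback (most recent call last):
  File "plan.py", line 7, in <module>
    w=R.from_matrix(M.T@G).as_rotvec(); d=(np.array([x,y,z])-p)/n; st_=R.from_rotvec(w/n).as_matrix()
      ~~~~~~~~~~~~~^^^^^^^
  File "scipy/spatial/transform/_rotation.pyx", line 1143, in scipy.spatial.transform._rotation.Rotation.from_matrix
ValueError: Non-positive determinant (left-handed or null coordinate frame) in rotation matrix 0: [[-2.36462850e-01 -9.71640523e-01  1.18125785e-04]
 [-9.71638420e-01  2.36462588e-01  2.05555273e-03]
 [ 2.02519066e-03 -3.71286306e-04  9.99997880e-01]].
```

```bash
sed -i 's/\[\[s,c,0\],\[-c,s,0\]/[[-s,c,0],[c,s,0]/' plan.py
python3 plan.py .06 .527 .238 .265 -.03 15
```

```text
step mm 38.006263796573094 deg 5.088146782830765
0.06 -0.0297 -0.0237 -0.0023 -0.0001 0.0001 0.0888; 0.06 -0.0316 -0.0209 -0.0023 -0.0001 0.0001 0.0888; 0.06 -0.0334 -0.0180 -0.0023 -0.0001 0.0001 0.0888; 0.06 -0.0348 -0.0150 -0.0023 -0.0001 0.0001 0.0888; 0.06 -0.0360 -0.0119 -0.0023 -0.0001 0.0001 0.0888
0.06 -0.0369 -0.0086 -0.0023 -0.0001 0.0001 0.0888; 0.06 -0.0376 -0.0053 -0.0023 -0.0001 0.0001 0.0888; 0.06 -0.0379 -0.0020 -0.0023 -0.0001 0.0001 0.0888; 0.06 -0.0379 0.0014 -0.0023 -0.0001 0.0001 0.0888; 0.06 -0.0376 0.0048 -0.0023 -0.0001 0.0001 0.0888
0.06 -0.0371 0.0081 -0.0023 -0.0001 0.0001 0.0888; 0.06 -0.0362 0.0113 -0.0023 -0.0001 0.0001 0.0888; 0.06 -0.0351 0.0145 -0.0023 -0.0001 0.0001 0.0888; 0.06 -0.0336 0.0176 -0.0023 -0.0001 0.0001 0.0888; 0.06 -0.0319 0.0205 -0.0023 -0.0001 0.0001 0.0888
```

Call:
jog_arm:
  targets: "0.06 -0.030 -0.024 -0.003 0 0 0.089; 0.06 -0.032 -0.021 -0.003 0 0 0.089; 0.06 -0.033 -0.018 -0.003 0 0 0.089; 0.06 -0.035 -0.015 -0.003 0 0 0.089; 0.06 -0.036 -0.012 -0.002 0 0 0.089"

```text
time_s: 0.52
tcp_pos: [0.305, 0.5432, 0.2452]
ee_rot: [[-0.753, 0.658, -0.0], [0.658, 0.753, -0.001], [-0.0, -0.0, -1.0]]
wrist_force: [0.6, 0.2, 0.4]
opening: 0.703
```

Call:
jog_arm:
  targets: "0.06 -0.037 -0.009 -0.002 0 0 0.089; 0.06 -0.038 -0.005 -0.002 0 0 0.089; 0.06 -0.038 -0.002 -0.002 0 0 0.089; 0.06 -0.038 0.001 -0.002 0 0 0.089; 0.06 -0.038 0.005 -0.002 0 0 0.089"

```text
time_s: 0.93
tcp_pos: [0.4165, 0.3885, 0.2552]
ee_rot: [[-0.397, 0.918, -0.001], [0.918, 0.397, -0.0], [-0.0, -0.001, -1.0]]
wrist_force: [0.0, 0.8, -0.5]
opening: 0.698
```

Call:
jog_arm:
  targets: "0.06 -0.037 0.008 -0.002 0 0 0.089; 0.06 -0.036 0.011 -0.002 0 0 0.089; 0.06 -0.035 0.015 -0.002 0 0 0.089; 0.06 -0.034 0.018 -0.002 0 0 0.089; 0.06 -0.032 0.020 -0.002 0 0 0.089"

```text
time_s: 1.35
tcp_pos: [0.5279, 0.2348, 0.2652]
ee_rot: [[0.037, 0.999, -0.0], [0.999, -0.037, -0.0], [-0.0, -0.0, -1.0]]
wrist_force: [0.6, 0.9, 0.6]
opening: 0.701
```

```bash
python3 plan.py .06 .527 .238 .265 -.03 5; python3 - <<'E'
from h import *
st=monitor.observe(); print(st['time_s'],np.round(st['tcp_pos'],4),np.round(st['ee_rot'],3),np.round(st['joints'],2),np.round(st['wrist_force'],1))
E
```

```text
step mm 0.6598022651519805 deg 0.08290473200762874
0.06 0.0006 -0.0002 0.0000 -0.0001 0.0000 -0.0014; 0.06 0.0006 -0.0002 0.0000 -0.0001 0.0000 -0.0014; 0.06 0.0006 -0.0002 0.0000 -0.0001 0.0000 -0.0014; 0.06 0.0006 -0.0002 0.0000 -0.0001 0.0000 -0.0014; 0.06 0.0006 -0.0002 0.0000 -0.0001 0.0000 -0.0014
1.35 [0.5279 0.2348 0.2652] [[ 0.037  0.999 -0.   ]
 [ 0.999 -0.037 -0.   ]
 [-0.    -0.    -1.   ]] [-0.85  0.4   0.47  1.93 -0.23  0.87 -0.29] [0.6 0.9 0.6]
```

```bash
python3 - <<'E'
from h import *
s=snap('wrist'); c=cloud(s); np.savez('w0.npz',i=s['img'],c=c); print(np.round(s['mount'],3))
f=s['img'].astype(int)
red=(f[...,0]>110)&(f[...,1]<70)&(f[...,2]<70)&(c[...,2]>.08); P=c[red]; print(len(P))
if len(P):
  for a in np.arange(.08,.19,.015):
    S=P[(P[:,2]>a)&(P[:,2]<a+.015)]
    if len(S): print(a.round(3),len(S),S.mean(0).round(4),S.min(0).round(4),S.max(0).round(4))
save(cv2.resize(s['img'],(800,600)),'w0')
E
```

```text
[[ 0.     0.956  0.293  0.075]
 [ 1.    -0.     0.001  0.001]
 [ 0.001  0.293 -0.956 -0.142]
 [ 0.     0.     0.     1.   ]]
548
0.08 38 [0.5427 0.2161 0.0868] [0.5375 0.2135 0.0802] [0.5487 0.2168 0.0945]
0.095 37 [0.5453 0.2162 0.1029] [0.5414 0.2138 0.0955] [0.5507 0.2169 0.1099]
0.11 43 [0.5476 0.2156 0.1177] [0.5439 0.206  0.1104] [0.5529 0.2168 0.1249]
0.125 51 [0.5501 0.2159 0.1323] [0.5462 0.2129 0.1251] [0.5555 0.2168 0.1394]
0.14 30 [0.5524 0.216  0.1437] [0.5484 0.2132 0.1402] [0.5568 0.2166 0.1482]
0.155 177 [0.5563 0.2169 0.1645] [0.547  0.2097 0.1554] [0.5668 0.2192 0.17  ]
0.17 160 [0.556  0.2143 0.1714] [0.5489 0.2094 0.17  ] [0.5656 0.2191 0.1734]
```

View pics/w0.png

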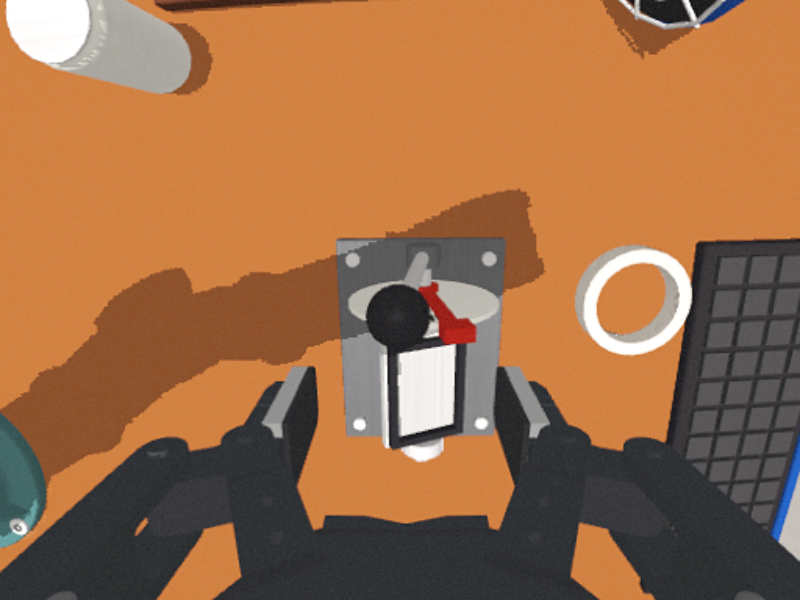

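The wrist view shows the knob at (398,315) and the red pointer head at (458,330), with both fingers straddling clear of them. Next I descend over the knob, keeping the fingertips above the pointer head.

Call:
jog_arm:
  targets: "0.06 0.004 0 0.026 0 0 0; 0.06 0 0 0.026 0 0 0; 0.06 0 0 0.026 0 0 0; 0.038 0 0 0 0 0 0; 0.038 0 0 0 0 0 0"

```text
time_s: 1.82
tcp_pos: [0.5262, 0.2402, 0.1862]
ee_rot: [[0.033, 0.999, -0.003], [0.999, -0.033, -0.002], [-0.002, -0.003, -1.0]]
wrist_force: [0.6, 0.4, -0.0]
opening: 0.448
```

Call:
jog_arm:
  targets: "0.038 0 -0.01 0 0 0 0; 0.038 0 -0.01 0 0 0 0; 0.038 0 -0.01 0 0 0 0; 0.038 0 -0.01 0 0 0 0; 0.038 0 -0.005 0 0 0 0"

```text
time_s: 2.23
tcp_pos: [0.4815, 0.2424, 0.1881]
ee_rot: [[0.032, 0.999, 0.002], [0.999, -0.032, 0.001], [0.001, 0.002, -1.0]]
wrist_force: [5.1, 0.7, -3.8]
opening: 0.451
```

Call:
jog_arm:
  targets: "0.038 0 -0.004 0 0 0 0; 0.038 0 -0.003 0 0 0 0; 0.038 0 -0.003 0 0 0 0; 0.038 0 -0.002 0 0 0 0; 0.038 0 0 0 0 0 0"

```text
time_s: 2.65
tcp_pos: [0.4707, 0.2426, 0.1875]
ee_rot: [[0.033, 0.999, 0.001], [0.999, -0.033, 0.0], [0.0, 0.001, -1.0]]
wrist_force: [4.0, -0.7, -3.2]
opening: 0.443
```

Call:
jog_arm:
  targets: "0.038 0 -0.002 0 0 0 0; 0.038 0 -0.002 0 0 0 0; 0.038 0 -0.002 0 0 0 0; 0.038 0 -0.001 0 0 0 0; 0.038 0 0 0 0 0 0"

```text
time_s: 3.07
tcp_pos: [0.4694, 0.2427, 0.1883]
ee_rot: [[0.034, 0.999, 0.012], [0.999, -0.034, 0.002], [0.002, 0.012, -1.0]]
wrist_force: [13.2, -1.5, -8.5]
opening: 0.444
```

The lever is on the rear stop (13 N). I release it, rise, and go to the brass block.

Call:
jog_arm:
  targets: "0.06 0 0.010 0 0 0 0; 0.06 0 0 0 0 0 0; 0.06 0 0 -0.025 0 0 0; 0.06 0 0 -0.035 0 0 0; 0.08 0 0 -0.035 0 0 0"

```text
time_s: 3.48
tcp_pos: [0.4703, 0.2416, 0.2819]
ee_rot: [[0.033, 0.999, -0.007], [0.999, -0.033, -0.003], [-0.004, -0.007, -1.0]]
wrist_force: [0.4, 0.5, 0.4]
opening: 0.825
```

```bash
python3 plan.py .08 .457 -.276 .2 -.277 15
```

```text
step mm 34.94873867088843 deg 0.9340777684344457
0.08 -0.0345 0.0003 0.0056 -0.0005 0.0003 0.0163; 0.08 -0.0345 0.0008 0.0056 -0.0005 0.0003 0.0163; 0.08 -0.0345 0.0014 0.0056 -0.0005 0.0003 0.0163; 0.08 -0.0344 0.0020 0.0056 -0.0005 0.0003 0.0163; 0.08 -0.0344 0.0025 0.0055 -0.0005 0.0003 0.0163
0.08 -0.0344 0.0031 0.0055 -0.0005 0.0003 0.0163; 0.08 -0.0343 0.0036 0.0055 -0.0005 0.0003 0.0163; 0.08 -0.0343 0.0042 0.0055 -0.0005 0.0003 0.0163; 0.08 -0.0342 0.0047 0.0055 -0.0005 0.0003 0.0163; 0.08 -0.0341 0.0053 0.0055 -0.0005 0.0003 0.0163
0.08 -0.0340 0.0058 0.0055 -0.0005 0.0003 0.0163; 0.08 -0.0339 0.0064 0.0055 -0.0005 0.0003 0.0163; 0.08 -0.0338 0.0069 0.0055 -0.0005 0.0003 0.0163; 0.08 -0.0337 0.0075 0.0055 -0.0005 0.0003 0.0163; 0.08 -0.0336 0.0080 0.0055 -0.0005 0.0003 0.0163
```

Call:
jog_arm:
  targets: "0.08 -0.0345 0 0 0 0 0.016; 0.08 -0.0345 0.001 0 0 0 0.016; 0.08 -0.0345 0.0015 0 0 0 0.016; 0.08 -0.0345 0.002 0 0 0 0.016; 0.08 -0.0345 0.0025 0 0 0 0.016"

```text
time_s: 3.9
tcp_pos: [0.4666, 0.0688, 0.282]
ee_rot: [[0.112, 0.994, -0.005], [0.994, -0.112, 0.001], [0.0, -0.005, -1.0]]
wrist_force: [0.7, 0.4, 0.2]
opening: 0.939
```

Call:
jog_arm:
  targets: "0.08 -0.0345 0.003 0.006 0 0 0.016; 0.08 -0.0345 0.0035 0.006 0 0 0.016; 0.08 -0.0345 0.004 0.006 0 0 0.016; 0.08 -0.034 0.005 0.006 0 0 0.016; 0.08 -0.034 0.005 0.006 0 0 0.016"

```text
time_s: 4.32
tcp_pos: [0.4626, -0.1031, 0.2517]
ee_rot: [[0.192, 0.981, -0.004], [0.981, -0.191, 0.003], [0.002, -0.004, -1.0]]
wrist_force: [0.5, -0.5, 0.6]
opening: 0.942
```

Call:
jog_arm:
  targets: "0.08 -0.034 0.006 0.01 0 0 0.016; 0.08 -0.034 0.0065 0.01 0 0 0.016; 0.08 -0.034 0.007 0.01 0 0 0.016; 0.08 -0.034 0.0075 0.01 0 0 0.016; 0.08 -0.034 0.008 0.01 0 0 0.016"

```text
time_s: 4.73
tcp_pos: [0.4595, -0.276, 0.2013]
ee_rot: [[0.27, 0.963, -0.003], [0.963, -0.27, 0.005], [0.004, -0.004, -1.0]]
wrist_force: [1.2, -0.5, 0.0]
opening: 0.938
```

```bash
python3 - <<'E'
from h import *
st=monitor.observe();print(np.round(st['tcp_pos'],4))
s=snap('wrist'); c=cloud(s); f=s['img'].astype(int)
m=(f[...,0]>150)&(f[...,1]>110)&(f[...,2]<140)&(np.abs(c[...,2]-.049)<.004)&(np.abs(c[...,1]+.277)<.06)&(np.abs(c[...,0]-.457)<.06)
P=c[m]; r=cv2.minAreaRect((P[:,:2]*1000).astype(np.float32)); print(len(P),r,P[:,2].mean())
t=snap('top'); tc=cloud(t); g=t['img'].astype(int)
m=(g.min(-1)>190)&(np.abs(tc[...,2]-.075)<.02)&(np.abs(tc[...,1]-.127)<.05)&(np.abs(tc[...,0]-.542)<.035)
n,l=cv2.connectedComponents(m.astype(np.uint8)); P=tc[l==l[162,192]]; cc=P.mean(0); v=np.linalg.svd(P-cc)[2]
print('nest',len(P),cc.round(4),v.round(3))
P2=(P[:,:2]*1000).astype(np.float32); print(cv2.minAreaRect(P2))
save(np.hstack([cv2.resize(s['img'],(400,300)),cv2.resize(t['img'][100:220,110:270],(400,300))]),'b1')
E
python3 plan.py .08 .457 -.276 .1 -.277 5
```

```text
[ 0.4595 -0.276   0.2013]
2717 ((455.7787170410156, -274.0858154296875), (70.0343246459961, 44.945899963378906), 74.4289321899414) 0.04850601588244241
nest 586 [0.5395 0.1271 0.0761] [[ 0.054  0.998 -0.014]
 [ 0.998 -0.054 -0.027]
 [ 0.027  0.012  1.   ]]
((538.92431640625, 126.5840072631836), (79.59315490722656, 54.67998123168945), 88.61515808105469)
step mm 20.311426174816344 deg 0.0753028623770908
0.08 0.0011 -0.0004 0.0203 -0.0006 0.0004 -0.0011; 0.08 0.0011 -0.0004 0.0203 -0.0006 0.0004 -0.0011; 0.08 0.0011 -0.0005 0.0203 -0.0006 0.0004 -0.0011; 0.08 0.0010 -0.0005 0.0203 -0.0006 0.0004 -0.0011; 0.08 0.0010 -0.0005 0.0203 -0.0006 0.0004 -0.0011
```

View pics/b1.png

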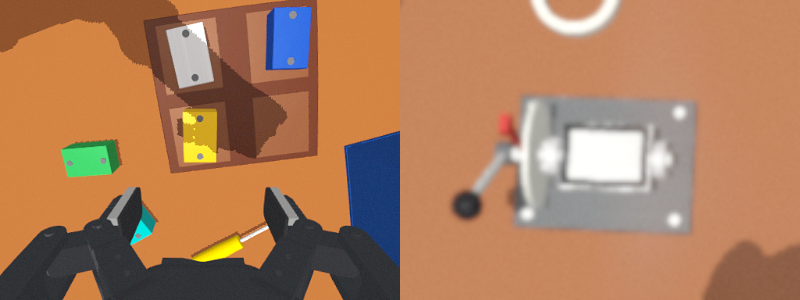

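The wrist view shows brass at (200,135 in the half-size picture), silver and blue clear of the jaws' path, and the top view shows the nest level. The brass centre fits at (0.456,-0.2755), size 70x45 mm. I descend.

Call:
jog_arm:
  targets: "0.08 0 -0.001 0.03 -0.0006 0.0004 0; 0.08 0 -0.001 0.03 -0.0006 0.0004 0; 0.08 0 -0.001 0.03 -0.0006 0.0004 0; 0.08 0 -0.0005 0.03 -0.0006 0.0004 0; 0.08 0 0 0.02 -0.0006 0.0004 0"

```text
time_s: 5.25
tcp_pos: [0.456, -0.2721, 0.0599]
ee_rot: [[0.268, 0.963, -0.001], [0.963, -0.268, 0.007], [0.006, -0.003, -1.0]]
wrist_force: [0.1, 0.4, 0.3]
opening: 0.939
```

Call:
jog_arm:
  targets: "0.08 0 0 0.015 0 0 0; 0.08 0 0 0.012 0 0 0; 0.08 0 0 0.008 0 0 0; 0.08 0 0 0 0 0 0; 0.08 0 0 0 0 0 0"

```text
time_s: 5.67
tcp_pos: [0.4576, -0.2745, 0.0273]
ee_rot: [[0.269, 0.963, 0.003], [0.963, -0.269, 0.003], [0.004, 0.002, -1.0]]
wrist_force: [-0.5, -0.7, -0.3]
opening: 0.939
```

Call:
jog_arm:
  targets: "0.02 0 0 0.001 0 0 0; 0.02 0 0 0 0 0 0; 0.02 0 0 0 0 0 0; 0.02 0 0 0 0 0 0; 0.02 0 0 0 0 0 0"
  squeeze: 45

```text
time_s: 6.08
tcp_pos: [0.4577, -0.2753, 0.0272]
ee_rot: [[0.27, 0.963, 0.004], [0.963, -0.27, 0.002], [0.003, 0.003, -1.0]]
wrist_force: [-1.0, 1.1, 6.0]
opening: 0.515
```

Call:
jog_arm:
  targets: "0.02 0 0 -0.01 0 0 0; 0.02 0 0 -0.02 0 0 0; 0.02 0 0 -0.03 0 0 0; 0.02 0 0 -0.035 0 0 0; 0.02 0 0 -0.035 0 0 0"

```text
time_s: 6.5
tcp_pos: [0.4565, -0.275, 0.1575]
ee_rot: [[0.27, 0.963, 0.002], [0.963, -0.27, 0.002], [0.002, 0.001, -1.0]]
wrist_force: [1.4, 0.0, -2.3]
opening: 0.518
```

```bash
python3 - <<'E'
from h import *
st=monitor.observe();print(np.round(st['tcp_pos'],4),np.round(st['ee_rot'],4), st['wrist_force'])
for n in('top','wrist','side'):
    s=snap(n); c=cloud(s); f=s['img'].astype(int); tp=np.array(st['tcp_pos'])
    m=(f[...,0]>110)&(f[...,1]>80)&(f[...,2]<.65*f[...,0])&(f[...,1]>.7*f[...,0])&(np.linalg.norm(c-tp,axis=-1)<.07); P=c[m]
    if len(P)>20:
        Q=(P-tp)@np.array(st['ee_rot'])
        print(n,len(P),'tool frame mn/mx',np.percentile(Q,2,axis=0).round(4),np.percentile(Q,98,axis=0).round(4))
        if n=='wrist': np.savez('w1.npz',Q=Q); save(cv2.resize(s['img'],(600,450)),'w1')
E
python3 plan.py .02 .5395 .125 .19 -.027 15
```

```text
[ 0.4565 -0.275   0.1575] [[ 2.698e-01  9.629e-01  1.500e-03]
 [ 9.629e-01 -2.698e-01  2.000e-03]
 [ 2.300e-03  9.000e-04 -1.000e+00]] [ 1.44821877  0.03285396 -2.31456519]
top 99 tool frame mn/mx [ 0.0194 -0.015  -0.0268] [0.0327 0.0238 0.0091]
wrist 13257 tool frame mn/mx [-0.0338 -0.0171 -0.0286] [ 0.0337  0.0256 -0.0024]
side 738 tool frame mn/mx [-0.038  -0.0151 -0.0278] [0.0265 0.028  0.0061]
step mm 27.380355366376804 deg 0.9394068520794608
0.02 0.0272 -0.0020 -0.0020 0.0006 0.0000 -0.0164; 0.02 0.0273 -0.0016 -0.0020 0.0006 0.0000 -0.0164; 0.02 0.0273 -0.0011 -0.0020 0.0006 0.0000 -0.0164; 0.02 0.0273 -0.0007 -0.0020 0.0006 0.0000 -0.0164; 0.02 0.0273 -0.0002 -0.0020 0.0006 0.0000 -0.0164
0.02 0.0273 0.0002 -0.0020 0.0006 0.0000 -0.0164; 0.02 0.0273 0.0006 -0.0020 0.0006 0.0000 -0.0164; 0.02 0.0273 0.0011 -0.0020 0.0006 0.0000 -0.0164; 0.02 0.0273 0.0015 -0.0020 0.0006 0.0000 -0.0164; 0.02 0.0272 0.0020 -0.0020 0.0006 0.0000 -0.0164
0.02 0.0272 0.0024 -0.0020 0.0006 0.0000 -0.0164; 0.02 0.0272 0.0029 -0.0020 0.0006 0.0000 -0.0164; 0.02 0.0271 0.0033 -0.0020 0.0006 0.0000 -0.0164; 0.02 0.0270 0.0038 -0.0021 0.0006 0.0000 -0.0164; 0.02 0.0270 0.0042 -0.0021 0.0006 0.0000 -0.0164
```

```bash
python3 - <<'E'
from h import *
Q=np.load('w1.npz')['Q']
h,e=np.histogram(Q[:,2],np.arange(-.04,.02,.002)); print([(round(a*1000),int(b)) for a,b in zip(e,h)])
T=Q[Q[:,2]<-.018]
for y in np.arange(-.024,.03,.006):
    S=T[(T[:,1]>y)&(T[:,1]<y+.006)]; 
    if len(S): print(y.round(3),len(S),np.median(S,0).round(4))
for x in np.arange(-.036,.04,.012):
    S=T[(T[:,0]>x)&(T[:,0]<x+.012)]
    if len(S): print('x',x.round(3),len(S),np.median(S,0).round(4),S[:,1].min().round(4),S[:,1].max().round(4))
E
```

```text
[(-40, 0), (-38, 0), (-36, 0), (-34, 0), (-32, 4), (-30, 1857), (-28, 9743), (-26, 242), (-24, 126), (-22, 132), (-20, 117), (-18, 111), (-16, 107), (-14, 101), (-12, 102), (-10, 102), (-8, 81), (-6, 97), (-4, 86), (-2, 83), (0, 66), (2, 88), (4, 12), (6, 0), (8, 0), (10, 0), (12, 0), (14, 0), (16, 0)]
-0.024 26 [-0.0108 -0.0181 -0.0261]
-0.018 1669 [ 0.0046 -0.0149 -0.0272]
-0.012 1716 [ 0.0049 -0.009  -0.0273]
-0.006 1710 [ 0.0046 -0.003  -0.0274]
-0.0 1368 [ 0.0043  0.0028 -0.0274]
0.006 1598 [ 0.0036  0.0092 -0.0275]
0.012 1726 [ 0.0049  0.015  -0.0275]
0.018 1715 [ 0.0048  0.021  -0.0275]
0.024 693 [ 0.0057  0.0252 -0.0274]
x -0.036 1439 [-0.03    0.0041 -0.0276] -0.0184 0.0266
x -0.024 1822 [-0.0179  0.0041 -0.0275] -0.0184 0.0267
x -0.012 2009 [-0.0059  0.0041 -0.0275] -0.018 0.0266
x 0.0 2195 [ 0.0062  0.0041 -0.0275] -0.0182 0.0266
x 0.012 2261 [ 0.0178  0.0041 -0.0274] -0.0182 0.0269
x 0.024 2467 [ 0.0307  0.0046 -0.0271] -0.0181 0.0267
```

View pics/w1.png

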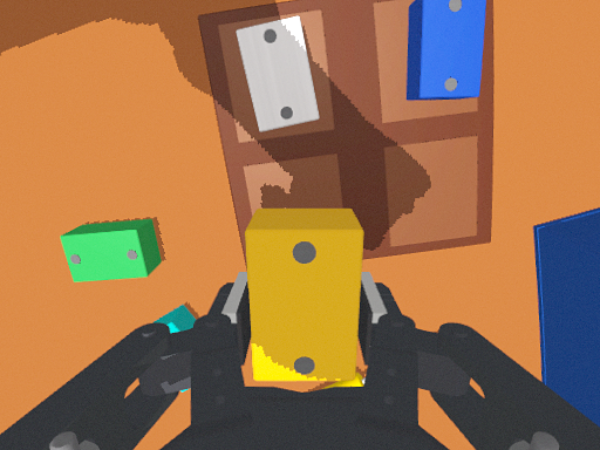

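```bash
cat > blk.py <<'E'
from h import *
def blk(n):
    st=monitor.observe(); tp=np.array(st['tcp_pos']); R=np.array(st['ee_rot'])
    s=snap(n); c=cloud(s); f=s['img'].astype(int)
    m=(f[...,0]>110)&(f[...,1]>80)&(f[...,2]<.65*f[...,0])&(f[...,1]>.7*f[...,0])&(np.linalg.norm(c-tp,axis=-1)<.07); Q=(c[m]-tp)@R
    if len(Q)<30: print(n,len(Q)); return
    zt=np.percentile(Q[:,2],25 if n=='wrist' else 10); T=Q[np.abs(Q[:,2]-zt)<.003]
    print(n,st['time_s'],tp.round(4),len(T),'top z',np.median(T[:,2]).round(4),'x',np.percentile(T[:,0],[1,99]).round(4),'y',np.percentile(T[:,1],[1,99]).round(4), cv2.minAreaRect((T[:,:2]*1000).astype(np.float32)))
    return s,c
if __name__=='__main__':
    for n in('wrist','side','top'): blk(n)
    print(np.round(monitor.observe()['wrist_force'],2),monitor.observe()['opening'])
E
python3 blk.py
```

```text
wrist 6.65 [ 0.4591 -0.2766  0.1592] 11762 top z -0.0213 x [-0.0329  0.0353] y [-0.0213  0.0223] ((0.4945220947265625, -5.9592742919921875), (70.99944305419922, 57.706722259521484), 0.2756907641887665)
side 6.7 [ 0.4579 -0.2754  0.1574] 445 top z -0.021 x [-0.0357  0.0306] y [-0.0192  0.0241] ((-2.5371322631835938, 2.751861572265625), (69.64659118652344, 44.59022903442383), 0.09710846841335297)
top 6.75 [ 0.457  -0.2747  0.1561] 49 top z -0.0237 x [0.0191 0.0325] y [-0.0105  0.0243] ((25.59440040588379, 5.862160682678223), (13.938127517700195, 37.271759033203125), 0.48295703530311584)
[ 0.56 -0.58 -2.13] 0.5159521682908155
```

The readings jitter by about 2 mm. Averaged, the block sits centred and square in the jaws, with its bottom 12 mm below the TCP. I carry it towards the jig and re-measure the nest from near.

Call:
jog_arm:
  targets: "0.02 0.0275 -0.002 -0.003 0 0 -0.016; 0.02 0.0275 -0.0015 -0.003 0 0 -0.016; 0.02 0.0275 -0.001 -0.003 0 0 -0.016; 0.02 0.0275 -0.0005 -0.003 0 0 -0.016; 0.02 0.0275 0 -0.003 0 0 -0.016"

```text
time_s: 7.22
tcp_pos: [0.484, -0.1393, 0.17]
ee_rot: [[0.192, 0.981, -0.001], [0.981, -0.192, 0.002], [0.002, -0.001, -1.0]]
wrist_force: [0.6, 0.2, -1.9]
opening: 0.517
```

Call:
jog_arm:
  targets: "0.02 0.0275 0 -0.003 0 0 -0.016; 0.02 0.0275 0.0005 -0.003 0 0 -0.016; 0.02 0.0275 0.001 -0.003 0 0 -0.016; 0.02 0.0275 0.0015 -0.002 0 0 -0.016; 0.02 0.0275 0.002 -0.002 0 0 -0.016"

```text
time_s: 7.63
tcp_pos: [0.5109, -0.0046, 0.1832]
ee_rot: [[0.112, 0.994, -0.001], [0.994, -0.112, 0.001], [0.001, -0.001, -1.0]]
wrist_force: [1.3, 0.7, -3.0]
opening: 0.515
```

Call:
jog_arm:
  targets: "0.02 0.025 0.002 0 0 0 -0.016; 0.02 0.01 0.007 0 0 0 -0.016; 0.02 0 0.007 0 0 0 -0.016; 0.02 0 0.007 0 0 0 -0.016; 0.02 0 0 0 0 0 -0.016"

```text
time_s: 8.05
tcp_pos: [0.5408, 0.0246, 0.1846]
ee_rot: [[0.034, 0.999, 0.005], [0.999, -0.034, -0.001], [-0.001, 0.005, -1.0]]
wrist_force: [0.4, -0.8, -2.3]
opening: 0.515
```

```bash
cat > nest.py <<'E'
from h import *
for k in range(5):
    st=monitor.observe(); s=snap('wrist'); c=cloud(s); f=s['img'].astype(int)
    m=(f.min(-1)>140)&(f.std(-1)<18)&(np.abs(c[...,2]-.075)<.008)&(np.abs(c[...,1]-.127)<.05)&(np.abs(c[...,0]-.54)<.04)
    n,l,stt,cen=cv2.connectedComponentsWithStats(m.astype(np.uint8)); i=1+np.argmax(stt[1:,4]) if n>1 else 0
    P=c[l==i]; r=cv2.minAreaRect((P[:,:2]*1000).astype(np.float32))
    tp=np.array(st['tcp_pos']); print(tp.round(4),np.round(np.array(st['ee_rot'])[1,1],3),len(P),np.round(r[0],1),np.round(r[1],1),round(r[2],1),P[:,2].mean().round(4))
save(cv2.resize(s['img'],(800,600)),'nest1')
E
python3 nest.py
```

```text
[0.5408 0.0246 0.1846] -0.034 6678 [538.1 129.7] [77.8 53.2] 88.5 0.0746
[0.5397 0.0244 0.1847] -0.034 6660 [538.4 129.7] [78.1 53. ] 88.6 0.0747
[0.5389 0.0244 0.1847] -0.036 6667 [538.3 129.5] [78.1 53.2] 89.1 0.0747
[0.5385 0.0247 0.1847] -0.036 6661 [538.2 129.6] [78.5 53.1] 88.6 0.0747
[0.5383 0.0251 0.1847] -0.036 6663 [538.  129.6] [78.1 53.3] 88.6 0.0747
```

View pics/nest1.png

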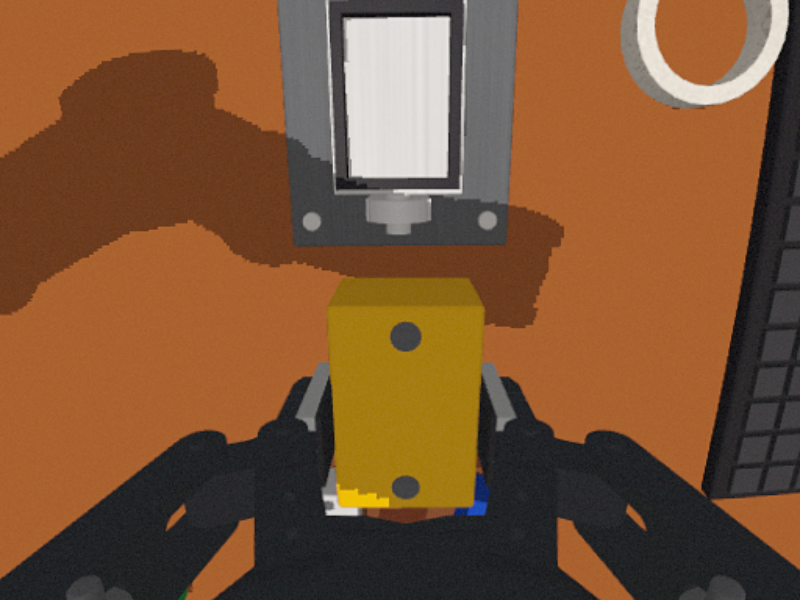

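The wrist view shows the nest, level, at (397,97) and the held block square at (406,400). Now I measure the block with the same camera, so that the camera's bias cancels.

```bash
python3 - <<'E'
from h import *
for k in range(4):
    st=monitor.observe(); s=snap('wrist'); c=cloud(s); f=s['img'].astype(int)
    m=(f[...,0]>110)&(f[...,1]>80)&(f[...,2]<.65*f[...,0])&(f[...,1]>.7*f[...,0])&(np.abs(c[...,2]-(st['tcp_pos'][2]+.021))<.006)&(np.linalg.norm(c-st['tcp_pos'],axis=-1)<.06)
    m=cv2.morphologyEx(m.astype(np.uint8),cv2.MORPH_OPEN,np.ones((7,7)))>0
    P=c[m]; r=cv2.minAreaRect((P[:,:2]*1000).astype(np.float32)); print(np.round(st['tcp_pos'],4),len(P),np.round(r[0],1),np.round(r[1],1),round(r[2],1),P[:,2].mean().round(4))
E
```

```text
[0.5383 0.0254 0.1848] 11617 [538.7  25.5] [71.1 44.9] 87.9 0.2061
[0.5384 0.0258 0.1849] 11689 [538.7  26.1] [70.8 44.8] 88.0 0.2061
[0.5385 0.0261 0.1849] 11686 [538.8  26.5] [70.9 45. ] 88.1 0.2062
[0.5386 0.0264 0.185 ] 11666 [539.   26.7] [70.8 44.9] 87.8 0.2062
```

Call:
jog_arm:
  targets: "0.02 0.026 -0.001 0 0 0 -0.0025; 0.02 0.026 -0.001 0 0 0 -0.0025; 0.02 0.026 -0.001 0 0 0 -0.0025; 0.02 0.0255 -0.001 0 0 0 -0.0025; 0.02 0 0 0.02 0 0 0"

```text
time_s: 8.92
tcp_pos: [0.5408, 0.1387, 0.1673]
ee_rot: [[0.014, 1.0, 0.01], [1.0, -0.014, 0.008], [0.008, 0.01, -1.0]]
wrist_force: [1.8, 1.2, -3.4]
opening: 0.516
```

Call:
jog_arm:
  targets: "0.02 0 0 0.025 0 0 0; 0.02 0 0 0.02 0 0 0; 0.02 0 0 0.01 0 0 0; 0.02 0 0 0.004 0 0 0; 0.02 0 0 0 0 0 0"

```text
time_s: 9.33
tcp_pos: [0.538, 0.1303, 0.1055]
ee_rot: [[0.023, 1.0, 0.002], [1.0, -0.023, 0.001], [0.001, 0.002, -1.0]]
wrist_force: [0.5, -0.0, -2.3]
opening: 0.519
```

```bash
python3 - <<'E'
from h import *
for k in range(4):
    st=monitor.observe(); s=snap('wrist')
    print(np.round(st['tcp_pos'],4),np.round(st['ee_rot'],3)[:,2],np.round(st['wrist_force'],1))
s2=snap('side')
save(np.hstack([cv2.resize(s['img'][130:384,130:384],(400,400)),cv2.resize(s2['img'][100:210,230:340],(400,400))]),'pl')
E
```

```text
[0.538  0.1303 0.1055] [ 0.002  0.001 -1.   ] [ 0.5 -0.  -2.3]
[0.5387 0.1303 0.1063] [ 0.004  0.001 -1.   ] [ 0.1  0.2 -2.6]
[0.5392 0.1304 0.1069] [ 0.005  0.001 -1.   ] [-0.1  1.  -3.9]
[0.5393 0.1304 0.1071] [ 0.006  0.002 -1.   ] [ 0.  -0.2 -3.4]
```

View pics/pl.png

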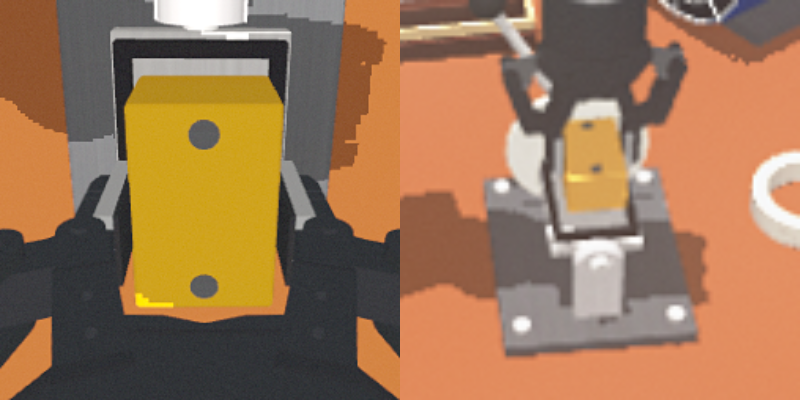

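The block hangs centred over the nest (mid columns 204 and 202), with 18 mm still to go. I lower it gently.

Call:
jog_arm:
  targets: "0.02 0 0 0.006 0 0 0; 0.02 0 0 0.004 0 0 0; 0.02 0 0 0.003 0 0 0; 0.02 0 0 0.002 0 0 0; 0.02 0 0 0.001 0 0 0"

```text
time_s: 10.0
tcp_pos: [0.538, 0.1305, 0.0895]
ee_rot: [[0.023, 1.0, 0.003], [1.0, -0.023, 0.001], [0.001, 0.003, -1.0]]
wrist_force: [0.5, 0.2, -2.6]
opening: 0.517
```

Call:
jog_arm:
  targets: "0.02 0 0 0.001 0 0 0; 0.02 0 0 0.0005 0 0 0; 0.02 0 0 0 0 0 0; 0.02 0 0 0 0 0 0; 0.02 0 0 0 0 0 0"

```text
time_s: 10.42
tcp_pos: [0.5385, 0.1306, 0.0887]
ee_rot: [[0.023, 1.0, 0.004], [1.0, -0.023, 0.001], [0.001, 0.004, -1.0]]
wrist_force: [0.3, -0.7, -2.9]
opening: 0.516
```

Not in contact yet (-2.9 N is the block's weight), so I go down in half-millimetre steps.

Call:
jog_arm:
  targets: "0.02 0 0 0.0005 0 0 0; 0.02 0 0 0.0005 0 0 0; 0.02 0 0 0.0005 0 0 0; 0.02 0 0 0 0 0 0; 0.02 0 0 0 0 0 0"

```text
time_s: 10.83
tcp_pos: [0.5384, 0.1306, 0.0872]
ee_rot: [[0.023, 1.0, 0.004], [1.0, -0.023, 0.001], [0.001, 0.004, -1.0]]
wrist_force: [-0.6, 0.4, -0.2]
opening: 0.523
```

Call:
jog_arm:
  targets: "0.02 0 0 0.0005 0 0 0; 0.02 0 0 0.0005 0 0 0; 0.02 0 0 0 0 0 0; 0.02 0 0 0 0 0 0; 0.02 0 0 0 0 0 0"

```text
time_s: 11.25
tcp_pos: [0.5384, 0.1306, 0.0872]
ee_rot: [[0.023, 1.0, 0.003], [1.0, -0.023, 0.002], [0.002, 0.003, -1.0]]
wrist_force: [-2.9, -0.0, 9.2]
opening: 0.514
```

Contact (+9 N) at the expected height. I open and back off straight up.

Call:
jog_arm:
  targets: "0.05 0 0 -0.0005 0 0 0; 0.055 0 0 0 0 0 0; 0.065 0 0 0 0 0 0; 0.065 0 0 0 0 0 0; 0.065 0 0 0 0 0 0"

```text
time_s: 11.67
tcp_pos: [0.5384, 0.1306, 0.0864]
ee_rot: [[0.023, 1.0, 0.003], [1.0, -0.023, 0.001], [0.001, 0.003, -1.0]]
wrist_force: [0.0, 0.8, -0.5]
opening: 0.759
```

Call:
jog_arm:
  targets: "0.065 0 0 -0.01 0 0 0; 0.065 0 0 -0.02 0 0 0; 0.065 0 0 -0.035 0 0 0; 0.065 0 0 -0.04 0 0 0; 0.065 0 0 -0.04 0 0 0"

```text
time_s: 12.08
tcp_pos: [0.5371, 0.13, 0.2331]
ee_rot: [[0.024, 1.0, 0.002], [1.0, -0.024, 0.0], [0.0, 0.002, -1.0]]
wrist_force: [0.6, 1.8, -0.8]
opening: 0.761
```

Call:
jog_arm:
  targets: "0.065 -0.03 0 -0.03 0 0 0; 0.065 -0.03 0 0 0 0 0; 0.065 -0.03 0 0 0 0 0; 0.065 0 0 0 0 0 0; 0.065 0 0 0 0 0 0"

```text
time_s: 12.5
tcp_pos: [0.5354, 0.0385, 0.2619]
ee_rot: [[0.028, 1.0, 0.004], [1.0, -0.028, 0.001], [0.001, 0.004, -1.0]]
wrist_force: [-0.5, 0.4, -0.5]
opening: 0.76
```

```bash
python3 - <<'E'
from h import *
st=monitor.observe(); s=snap('wrist'); c=cloud(s); f=s['img'].astype(int); print(st['time_s'],np.round(st['tcp_pos'],4))
m=(f[...,0]>110)&(f[...,1]>80)&(f[...,2]<.65*f[...,0])&(f[...,1]>.7*f[...,0])&(np.abs(c[...,2]-.108)<.006)
P=c[m]; print('block',len(P),cv2.minAreaRect((P[:,:2]*1000).astype(np.float32)),np.median(P[:,2]))
A=np.c_[P[:,:2],np.ones(len(P))]; print('slopes',np.linalg.lstsq(A,P[:,2],rcond=None)[0])
np.savez('w2.npz',i=s['img'],c=c); save(cv2.resize(s['img'],(800,600)),'w2')
E
```

```text
12.5 [0.5354 0.0385 0.2619]
block 3404 ((538.58056640625, 131.1274871826172), (69.55260467529297, 44.72618865966797), 89.36060333251953) 0.1085921332420286
slopes [0.00011054 0.00120017 0.10836173]
```

View pics/w2.png

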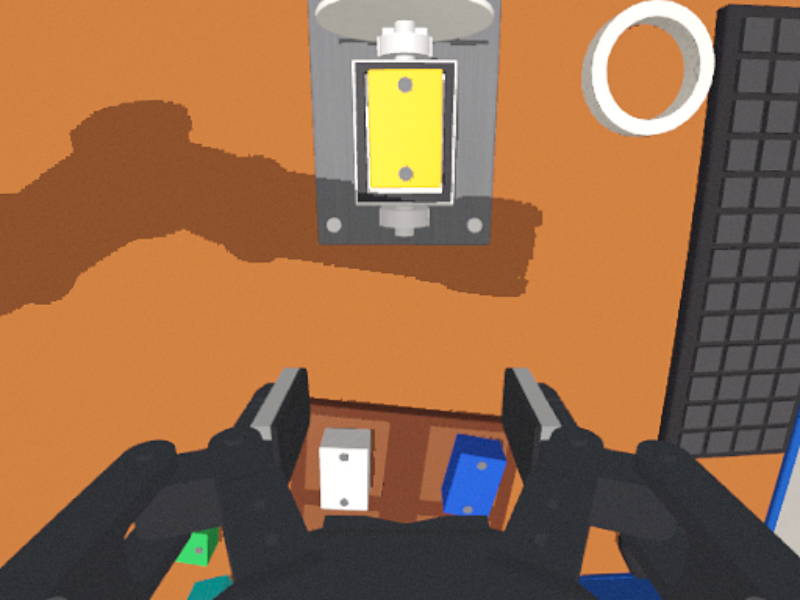

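The block lies flat in the nest: centre (0.5386,0.1311) against the nest's (0.538,0.1296), level, top at 0.1086. The pointer's bar gives q≈0.665, so the knob goes to x≈0.564.

```bash
python3 plan.py .06 .4735 .2405 .262 -.0245 6
```

```text
step mm 34.91009679459934 deg 0.03977963649252874
0.06 0.0331 -0.0112 -0.0001 0.0006 -0.0003 -0.0001; 0.06 0.0331 -0.0112 -0.0001 0.0006 -0.0003 -0.0001; 0.06 0.0331 -0.0112 -0.0001 0.0006 -0.0003 -0.0001; 0.06 0.0331 -0.0111 -0.0001 0.0006 -0.0003 -0.0001; 0.06 0.0331 -0.0111 -0.0001 0.0006 -0.0003 -0.0001
0.06 0.0331 -0.0111 -0.0001 0.0006 -0.0003 -0.0001
```

Call:
jog_arm:
  targets: "0.06 0.033 -0.011 0 0 0 0; 0.06 0.033 -0.011 0 0 0 0; 0.06 0.033 -0.011 0 0 0 0; 0.06 0.033 -0.011 0 0 0 0; 0.06 0.033 -0.011 0 0 0 0"

```text
time_s: 12.97
tcp_pos: [0.4831, 0.2103, 0.2607]
ee_rot: [[0.021, 1.0, 0.003], [1.0, -0.021, 0.001], [0.001, 0.003, -1.0]]
wrist_force: [0.7, 0.5, -0.0]
opening: 0.702
```

Call:
jog_arm:
  targets: "0.06 0.033 -0.011 0 0 0 0; 0.06 0 0 0 0 0 0; 0.06 0 0 0 0 0 0; 0.06 0 0 0 0 0 0; 0.06 0 0 0 0 0 0"

```text
time_s: 13.38
tcp_pos: [0.4744, 0.2394, 0.2609]
ee_rot: [[0.024, 1.0, 0.003], [1.0, -0.024, 0.0], [0.0, 0.003, -1.0]]
wrist_force: [-0.6, -0.8, -0.2]
opening: 0.702
```

```bash
cat > lev.py <<'E'
from h import *
from scipy.optimize import least_squares
A=np.array([.538,.1296,.07]); yw=-.0245
X=np.array([np.cos(yw),np.sin(yw),0]); Y=np.array([-X[1],X[0],0])
for k in range(3):
    st=monitor.observe(); s=snap('wrist'); c=cloud(s); f=s['img'].astype(int); J=np.stack([(c-A)@X,(c-A)@Y,c[...,2]-.07],-1)
    k=(f.max(-1)<70)&(np.abs(J[...,1]-.11)<.025)&(np.hypot(J[...,0],J[...,2])<.16)&(np.hypot(J[...,0],J[...,2])>.12); P=J[k]
    if len(P)>50:
        r=least_squares(lambda c:np.linalg.norm(P-c,axis=1)-.015,P.mean(0)-[0,0,.008],loss='soft_l1',f_scale=.002).x
        print(np.round(st['tcp_pos'],4),'knob',len(P),r.round(4),'q',(.5+np.arctan2(r[0],r[2])).round(3))
    rd=(f[...,0]>100)&(f[...,1]<.4*f[...,0])&(f[...,2]<.4*f[...,0])&(J[...,2]>.01)&(np.abs(J[...,1]-.085)<.02)&(np.abs(J[...,0])<.08); P=J[rd]
    if len(P)>30:
        B=P[P[:,2]<.075]; H=P[P[:,2]>.098]; p=np.polyfit(B[:,2],B[:,0],1) if len(B)>10 else [0,0]
        print(' red',len(P),'bar slope q',(.5+np.arctan(p[0])).round(3),'offs',round(p[1],4),'bar mean q',(.5+np.arctan2(*B.mean(0)[[0,2]])).round(3),'head q',len(H),(.5+np.arctan2((H[:,0].min()+H[:,0].max())/2,np.median(H[:,2]))).round(3),H.min(0).round(4),H.max(0).round(4))
    g=(f.std(-1)<14)&(f.mean(-1)>60)&(np.abs(J[...,1]-.11)<.012)&(J[...,2]>.02)&(np.hypot(J[...,0],J[...,2])<.122)&(np.hypot(J[...,0],J[...,2])>.03); P=J[g]
    if len(P)>20: p=np.polyfit(P[:,2],P[:,0],1); print(' rod',len(P),'slope q',(.5+np.arctan(p[0])).round(3),'mean q',(.5+np.median(np.arctan2(P[:,0],P[:,2]))).round(3))
np.savez('lv.npz',i=s['img'])
E
python3 lev.py; python3 plan.py .06 .4735 .2405 .262 -.0245 1
```

```text
[0.4744 0.2394 0.2609] knob 1161 [-0.0662  0.1103  0.1223] q 0.004
 red 637 bar slope q 0.683 offs -0.0019 bar mean q 0.642 head q 230 0.67 [0.0077 0.0802 0.0981] [0.027  0.0898 0.1034]
 rod 421 slope q 0.003 mean q 0.051
[0.4746 0.239  0.2609] knob 1164 [-0.0662  0.1102  0.1223] q 0.004
 red 622 bar slope q 0.678 offs -0.0016 bar mean q 0.644 head q 232 0.668 [0.0074 0.0805 0.0981] [0.0268 0.0901 0.1036]
 rod 424 slope q 0.005 mean q 0.052
[0.4747 0.2389 0.261 ] knob 1162 [-0.0662  0.1102  0.1223] q 0.004
 red 628 bar slope q 0.685 offs -0.002 bar mean q 0.64 head q 229 0.67 [0.0077 0.0803 0.0981] [0.027  0.0899 0.1037]
 rod 427 slope q 0.003 mean q 0.052
step mm 2.164177866325297 deg 0.22246786293542314
0.06 0.0015 -0.0013 -0.0010 0.0036 -0.0010 -0.0011
```

The knob measures q=0.004 (level) and the pointer q≈0.67. I lower over the knob and swing forward.

Call:
jog_arm:
  targets: "0.06 0.001 0 0.025 0 0 0; 0.06 0 0 0.025 0 0 0; 0.06 0 0 0.024 0 0 0; 0.038 0 0 0 0 0 0; 0.038 0 0 0 0 0 0"

```text
time_s: 13.95
tcp_pos: [0.4742, 0.2402, 0.1863]
ee_rot: [[0.025, 1.0, 0.001], [1.0, -0.025, -0.001], [-0.001, 0.001, -1.0]]
wrist_force: [1.1, -0.5, 0.2]
opening: 0.453
```

Call:
jog_arm:
  targets: "0.038 0 0.01 0 0 0 0; 0.038 0 0.01 -0.002 0 0 0; 0.038 0 0.01 -0.002 0 0 0; 0.038 0 0.01 -0.001 0 0 0; 0.038 0 0.01 0 0 0 0"

```text
time_s: 14.37
tcp_pos: [0.5239, 0.2405, 0.194]
ee_rot: [[0.023, 1.0, 0.0], [1.0, -0.023, 0.003], [0.003, 0.0, -1.0]]
wrist_force: [-3.6, -0.1, 3.7]
opening: 0.446
```

Call:
jog_arm:
  targets: "0.038 0 0.01 0 0 0 0; 0.038 0 0.01 0 0 0 0; 0.038 0 0.006 0 0 0 0; 0.038 0 0 0 0 0 0; 0.038 0 0 0 0 0 0"

```text
time_s: 14.78
tcp_pos: [0.5525, 0.2396, 0.1926]
ee_rot: [[0.024, 1.0, 0.007], [1.0, -0.024, 0.001], [0.001, 0.007, -1.0]]
wrist_force: [-0.2, -0.4, -0.4]
opening: 0.44
```

```bash
python3 lev.py
```

```text
[0.5525 0.2396 0.1926] knob 4406 [0.0091 0.1101 0.1395] q 0.565
 rod 590 slope q 0.553 mean q 0.564
[0.552  0.2396 0.1924] knob 4463 [0.009  0.1101 0.1395] q 0.564
 rod 589 slope q 0.551 mean q 0.564
[0.5514 0.2396 0.1923] knob 4481 [0.0089 0.1102 0.1395] q 0.563
 rod 589 slope q 0.556 mean q 0.563
```

Call:
jog_arm:
  targets: "0.038 0 0.005 0 0 0 0; 0.038 0 0.004 0 0 0 0; 0.038 0 0.003 0 0 0 0; 0.038 0 0.002 0 0 0 0; 0.038 0 0.001 0 0 0 0"

```text
time_s: 15.35
tcp_pos: [0.5653, 0.2393, 0.192]
ee_rot: [[0.023, 1.0, 0.002], [1.0, -0.023, 0.001], [0.001, 0.002, -1.0]]
wrist_force: [-3.9, 0.4, -0.2]
opening: 0.443
```

```bash
python3 lev.py
```

```text
[0.5653 0.2393 0.192 ] knob 4300 [0.0208 0.1101 0.1384] q 0.649Traceback (most recent call last):
  File "lev.py", line 14, in <module>
    print(' red',len(P),'bar slope q',(.5+np.arctan(p[0])).round(3),'offs',round(p[1],4),'bar mean q',(.5+np.arctan2(*B.mean(0)[[0,2]])).round(3),'head q',len(H),(.5+np.arctan2((H[:,0].min()+H[:,0].max())/2,np.median(H[:,2]))).round(3),H.min(0).round(4),H.max(0).round(4))
                                                                                                                                                                                  ~~~~~~~~~~^^
    return umr_minimum(a, axis, None, out, keepdims, initial, where)
ValueError: zero-size array to reduction operation minimum which has no identity
```

q is 0.649; about 3 mm more.

Call:
jog_arm:
  targets: "0.038 0 0.001 0 0 0 0; 0.038 0 0.001 0 0 0 0; 0.038 0 0.001 0 0 0 0; 0.038 0 0 0 0 0 0; 0.038 0 0 0 0 0 0"

```text
time_s: 15.82
tcp_pos: [0.5684, 0.2392, 0.192]
ee_rot: [[0.023, 1.0, 0.003], [1.0, -0.023, 0.001], [0.001, 0.003, -1.0]]
wrist_force: [-3.3, -0.4, -0.5]
opening: 0.445
```

Call:
jog_arm:
  targets: "0.05 0 -0.004 0 0 0 0; 0.06 0 0 0 0 0 0; 0.06 0 0 -0.02 0 0 0; 0.06 0 0 -0.03 0 0 0; 0.06 0 0 -0.03 0 0 0"

```text
time_s: 16.23
tcp_pos: [0.5647, 0.2391, 0.2728]
ee_rot: [[0.023, 1.0, 0.004], [1.0, -0.023, 0.0], [0.0, 0.004, -1.0]]
wrist_force: [0.8, -0.1, 0.8]
opening: 0.7
```

Call:
jog_arm:
  targets: "0.06 -0.03 -0.02 0 0 0 0; 0.06 -0.03 -0.02 0 0 0 0; 0.06 0 0 0 0 0 0; 0.06 0 0 0 0 0 0; 0.06 0 0 0 0 0 0"

```text
time_s: 16.65
tcp_pos: [0.5239, 0.1806, 0.2727]
ee_rot: [[0.023, 1.0, 0.006], [1.0, -0.023, 0.002], [0.003, 0.006, -1.0]]
wrist_force: [0.1, 0.5, 0.3]
opening: 0.702
```

```bash
sed -i 's/if len(P)>30:/if len(P)>30 and (P[:,2]>.098).any():/' lev.py; python3 lev.py; python3 - <<'E'
from h import *
st=monitor.observe(); s=snap('wrist'); save(cv2.resize(s['img'],(800,600)),'fin')
E
```

```text
[0.5239 0.1806 0.2727] knob 1336 [0.0238 0.1098 0.1373] q 0.671
 red 401 bar slope q 0.679 offs -0.0023 bar mean q 0.62 head q 230 0.67 [0.0084 0.0805 0.098 ] [0.0264 0.0896 0.1038]
 rod 204 slope q 0.663 mean q 0.621
[0.5241 0.1813 0.2725] knob 1330 [0.0238 0.1098 0.1373] q 0.671
 red 403 bar slope q 0.681 offs -0.0024 bar mean q 0.619 head q 235 0.67 [0.0083 0.0805 0.0983] [0.0263 0.0896 0.1035]
 rod 209 slope q 0.659 mean q 0.622
[0.524  0.1816 0.2723] knob 1332 [0.0238 0.1098 0.1373] q 0.671
 red 417 bar slope q 0.675 offs -0.0022 bar mean q 0.621 head q 233 0.671 [0.0088 0.0804 0.0982] [0.0262 0.0897 0.1046]
 rod 207 slope q 0.657 mean q 0.622
```

View pics/fin.png

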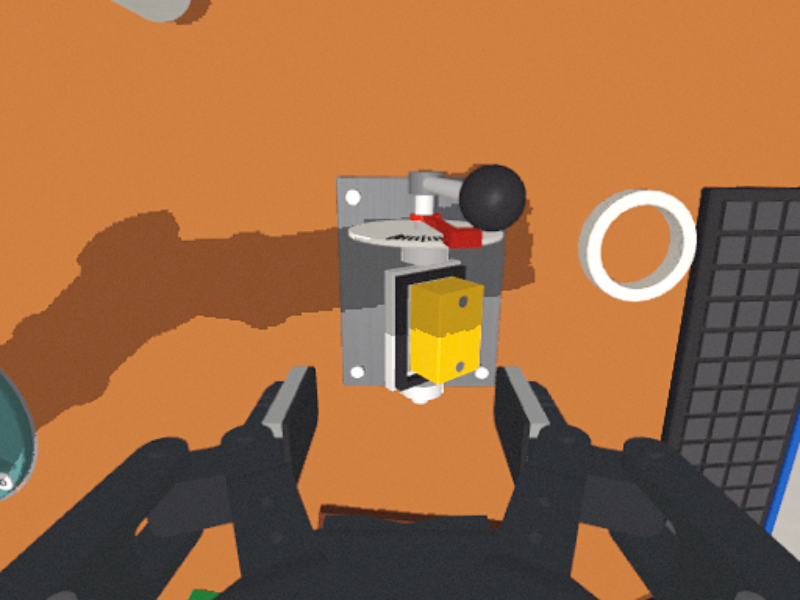

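Lever and pointer agree (0.671 against 0.670, rod and bar means 0.622 against 0.620). The picture shows the block at (446,330) still inside the nest walls. One quick check that the block is flat, then I hand in.

```bash
python3 - <<'E'
from h import *
s=snap('wrist'); c=cloud(s); f=s['img'].astype(int); A=np.array([.538,.1296,.07])
m=(f[...,0]>110)&(f[...,1]>80)&(f[...,2]<.65*f[...,0])&(f[...,1]>.7*f[...,0])&(np.abs(c-A).max(-1)<.06)
P=c[m]-A; y=-.0245; q=.67
Rz=np.array([[np.cos(y),-np.sin(y),0],[np.sin(y),np.cos(y),0],[0,0,1]]); Ry=np.array([[np.cos(q),0,np.sin(q)],[0,1,0],[-np.sin(q),0,np.cos(q)]])
N=P@(Rz@Ry)-[0,0,.005]; t=N[np.abs(N[:,2]-.034)<.004]
r=cv2.minAreaRect((t[:,:2]*1000).astype(np.float32)); sl=np.linalg.lstsq(np.c_[t[:,:2],np.ones(len(t))],t[:,2],rcond=None)[0]
print(len(t),np.round(r[0],1),np.round(r[1],1),round(r[2],1),'top z',np.median(t[:,2]).round(4),'slopes',sl.round(3))
if len(t)>500 and abs(np.median(t[:,2])-.034)<.003 and np.abs(sl[:2]).max()<.06 and np.abs(r[0]).max()<8: print('done',workorder.job_done())
E
```

```text
1580 [4.  1.4] [70.3 46. ] 89.9 top z 0.0338 slopes [ 0.018 -0.002  0.034]
the job is handed in; nothing more can be done
done None
```

I levelled the nest, set the brass block in it, swung the lever forward to the red pointer, and handed the job in at about 17 s of the 61 s allowed. The job gives no verdict, so what follows is from my own last checks.

- **Nest level:** I pushed the lever back to its rear stop (about 13 N). The knob measured q = 0.004 rad before the forward swing.
- **Brass block:** I set it down on contact (about 9 N) and released it. After the forward swing it had slid 4 mm in x to the downhill wall and sat 1.4 mm off in y, both within the 9 mm limit. It lies flat, with its top 33.8 mm above the floor, a fitted slope of 0.018 rad or less, and in line with the nest.
- **Lever and pointer:** The knob was at q = 0.671 rad and the pointer head at 0.670. A rougher slope estimate of the rod and bar differed by about 0.02 rad (0.66 against 0.68), still inside the 0.05 limit.
- **Pointer:** Its head read 0.670 both before and after the swing, so it did not shift.
- **Blue and silver blocks:** The gripper never came near either one. I did not re-measure them at the end.
- **Disagreements:** The top and wrist cameras differed by 1–3 mm, so I used wrist-camera readings for the placing and alignment. One early reading of the held block was 4–6 mm off, because the arm's position readings vary by about 2 mm. Later readings put the block centred in the jaws.

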